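# Pack the small repair kit into its fitted tray

### The job

Pack the repair kit into the grey carry tray: the short spanner, the small roll of tape and the small wooden block each go into the well that is shaped for it, lying flat on the bottom of the well. Leave the long spanner, the large roll and the large block where they are.

Things in the scene. Friction and masses are not known exactly. Their poses are not given: they have to be found in the camera images.
- spanner_short: The shorter of two steel combination spanners, loose, lying flat: 136 mm long, 26 mm wide at the heads, 5 mm thick; the shank between the heads is 14 mm wide. Origin: centre of the underside; y along its length (open jaw at +y), x across, z up.
- roll_small: Small roll of black tape, loose, lying flat: 53 mm across, 19 mm high. Its hole does not admit fingers: take it by the outside. Origin: within 2 mm of the centre of its underside; z up.
- block_small: The smaller of two wooden off-cuts, loose, lying flat: 60 mm long (its y), 38 mm wide (its x), 19 mm high (z, up). Origin: centre of the underside.
- insert_long: Fixed grey insert 165 x 80 x 14 mm lying in the carry tray, the same outside as the other two; its top is 18 mm above the table. It has a long rectangular well, 155 x 60 mm, long side along x: the place of the short spanner. Well 7 mm deep, dark floor, edges chamfered 1.5 mm. Origin: centre of the insert's underside, 4 mm above the table; the well is centred on it and its floor is 7 mm above it (11 mm above the table). x along the 165 mm side, z up.
- insert_round: Fixed grey insert 165 x 80 x 14 mm lying in the carry tray, the same outside as the other two; its top is 18 mm above the table. It has a round well, 70 mm in diameter: the place of the small roll. Well 7 mm deep, dark floor, edges chamfered 1.5 mm. Origin: centre of the insert's underside, 4 mm above the table; the well is centred on it and its floor is 7 mm above it (11 mm above the table). x along the 165 mm side, z up.
- insert_oblong: Fixed grey insert 165 x 80 x 14 mm lying in the carry tray, the same outside as the other two; its top is 18 mm above the table. It has a short rectangular well, 84 mm (along x) x 60 mm: the place of the small block. Well 7 mm deep, dark floor, edges chamfered 1.5 mm. Origin: centre of the insert's underside, 4 mm above the table; the well is centred on it and its floor is 7 mm above it (11 mm above the table). x along the 165 mm side, z up.
- caddy: Low grey sheet carry tray, fixed, 175 mm (its x) x 254 mm (its y), with 4 mm walls 21 mm high round the three inserts, which lie side by side along its y in any order. Origin: centre of the underside, on the table.
- spanner_long: The longer steel combination spanner, loose, 184 mm long, 35 mm wide, 7 mm thick; must stay where it is. Origin: centre of the underside; y along its length.
- roll_large: Large roll of pale tape, loose, lying flat, 104 mm across, 25 mm high; must stay where it is. Origin: centre of the underside.
- block_large: The larger wooden off-cut, loose, 90 mm long (its y), 45 mm wide (its x), 38 mm high; must stay where it is. Origin: centre of the underside.

How it is judged:
By the outcome, as a careful person would: the job done as asked, in the order asked, and still so for the second after the job is handed in, with the robot touching nothing.
It also fails if it takes over 83 s, if anything falls off the work surface, if the arm or the gripper's body presses on something with over 40 N, if the wrist force passes 120 N, or if a joint passes its speed limit or range.

### The arm

A 7-joint arm with a two-finger parallel gripper is mounted at the origin on a cart in front of the work surface, level with it; the furniture and walls round the work are solid. World frame = base frame: x ahead of the robot, y to its left, z up, the work surface at z = 0. Lengths are in m, angles in degrees, forces in N, time in s.
With the tool pointing down it reaches from about 0.425 to 0.875 m from the base axis. Payload 4.7 kg.
Tool frame: the origin (TCP) lies on the mounting face of the last link; the fingertips stand 182 mm ahead of it and the grasp point (between the pads) lies 164 mm ahead of it; z points along the fingers, y is the line along which they close (so a half turn about z gives the same grasp; the last joint's range is limited). The gripper opens to 87 mm and grips with 3 to 60 N. Pads are 19 mm wide; open, the fingers measure 117 mm over their backs; the gripper's body (75 mm by 190 mm) begins 51 mm behind the grasp point.
Start: joints at [-65.082, 18.392, -4.016, 83.108, 1.295, 78.541, -3.26], TCP at [0.266, 0.593, 0.405] pointing down, gripper open.
Joint ranges: [-163.93, 163.93], [-17.29, 119.83], [-79.2, 71.16], [3.27, 140.29], [-89.18, 269.18], [5.43, 117.66], [-154.24, 154.24]. Speed limits (degrees/s): [147.25, 147.25, 180, 180, 180, 180, 180].

### API

Orientations are given as [roll, pitch, yaw] about the fixed x, y, z axes, in that order (R = Rz(yaw) Ry(pitch) Rx(roll)).
In Python, from cell import env gives the robot as it stands.
- The arm moves only by the tool servo_tool, never from a script. Its argument "plan" is a list of rows, each an object with "xyz": the shift along the tool's x, y, z in cm, a list of three; "twist": the turn, a rotation vector about the tool's x, y, z in degrees, a list of three; "jaw": the closure, from 0 (fully open) to 1 (shut). In form: [{"xyz": [x, y, z], "twist": [wx, wy, wz], "jaw": jaw}, ...]. A call has 1 to 10 rows; each row is the pose to reach, as a shift and turn from the pose commanded when the call began, along the tool's axes at that moment; what a row does not reach only later rows make up. A row lasts 1/12 s, in which the tool goes at most 41.7 mm and 7.16 degrees, less where a joint would pass 70% of its speed; a pose out of reach is approached as far as the arm can. A call with a gripper value outside its range is refused whole. The fingers move at their own pace and stop on an object; "newtons" is the grip in N (left out, the last holds). Time passes only in rows, so rows that repeat a pose let the fingers close. It gives the time, the measured TCP pose, the force, the opening and the grip force at its end, in the units of the state.
- env.get_obs(): the state, without advancing time (a new reading comes with each control period).
- env.read_camera(name): name is "side" or "top"; returns a dict with "img" (480x640x3 uint8, red, green, blue), "camera_matrix" (3x3 intrinsics, pixels), "R" (3x3) and "t" (3): a world point X has camera coordinates R X + t. Camera axes: x right, y down, z forward; pixel columns grow to the right and rows downward; lengths in m; the calibration is good to about 2 mm. A picture is of the moment at which its call begins. There is no depth.
- env.sign_off(): hands the job in; it is judged then, once.
The state is a dict: "time_s": time; "qpos": joint angles; "joint_velocities": joint speeds; "effort": joint torques, N m; "tool_pos": TCP position; "tool_rot": TCP orientation; "force": force on the tool from outside, world axes, zero at the start; "wrist_torque": the same for the moment, N m; "grip_width": finger opening in m; "grasp_force": force on a finger pad.
Only numpy, scipy, OpenCV 4.12 (cv2) and the standard library are available. Lean on these libraries where they do the work, as an engineer would, in place of code of your own. Each camera call takes 0.05 s, during which the arm holds its last target. There are 200 camera calls.

## Working session

There is one attempt and no reset: what is moved stays moved. The work goes in short steps, Python scripts to look and compute and a tool call to move; the robot and the scene stay as the last step left them, time stands still between calls to the robot, and variables do not carry over. Pictures are saved under pics/ and viewed, at most 14 in all, crops included, and the job is handed in when it is done.

Besides the shell and the picture viewer there is one more tool, called after "Request:" in YAML: its name, and indented under it one key for each argument. servo_tool: Moves the arm, as the interface text tells. Its arguments: {"type":"object","properties":{"plan":{"type":"array","items":{"type":"object","properties":{"xyz":{"type":"array","items":{"type":"number"}},"twist":{"type":"array","items":{"type":"number"}},"jaw":{"type":"number"}}}},"newtons":{"type":"number"}},"required":["plan"]}

```bash
mkdir -p pics; ls; python3 - <<'E'
from cell import env
import cv2
for n in("top","side"):
    r=env.read_camera(n);cv2.imwrite(f"pics/{n}0.png",r["img"][:,:,::-1]);print(n,r["camera_matrix"],r["R"],r["t"])
o=env.get_obs();print(o["tool_pos"],o["tool_rot"],o["time_s"],o["grip_width"])
E
```

```text
pics
top [[466.10368894   0.         322.23092439]
 [  0.         466.10368894 234.57659308]
 [  0.           0.           1.        ]] [[-0.02768676 -0.99961574 -0.00134742]
 [-0.98289005  0.02746901 -0.18213346]
 [ 0.18210048 -0.00371832 -0.9832729 ]] [-0.17586328  0.51828093  0.84604419]
side [[438.70846647   0.         318.04381751]
 [  0.         438.70846647 240.83703866]
 [  0.           0.           1.        ]] [[ 0.88115428 -0.47258393  0.01521715]
 [-0.27129526 -0.53167703 -0.80232064]
 [ 0.38725445  0.70283993 -0.59669927]] [-0.54245987  0.07547359  0.8107428 ]
[0.26543979 0.59311794 0.40376795] [-1.79900023e+02  4.46768114e-03  1.55894786e+02] 0.1 0.08715634065689541
```

View pics/top0.png

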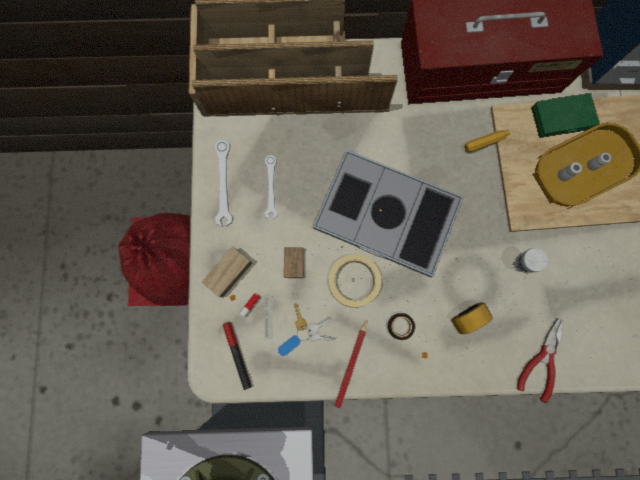

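View pics/side0.png

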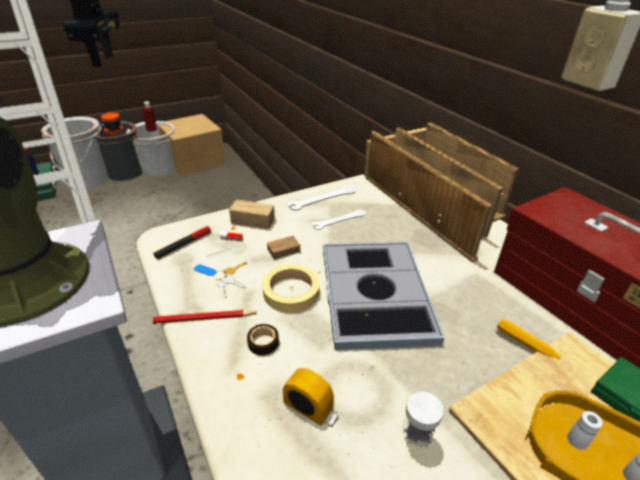

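The top view shows the short spanner at about (270,187), the small block at (294,262), the small roll at (401,326), and the tray centred near (388,212). The wells run oblong (350,197), round (388,212), long (430,230). I'll enlarge to measure.

```bash
python3 - <<'E'
import cv2
a=cv2.imread("pics/top0.png")
c=cv2.resize(a[140:290,310:470],None,fx=4,fy=4,interpolation=cv2.INTER_CUBIC);cv2.imwrite("pics/c1.png",c)
b=[a[150:225,245:295],a[240:285,272:322],a[305:350,377:427]]
import numpy as np
h=cv2.resize(b[0],None,fx=7,fy=7,interpolation=cv2.INTER_CUBIC)
v=np.vstack([cv2.resize(x,None,fx=6,fy=6,interpolation=cv2.INTER_CUBIC) for x in b[1:]])
o=np.zeros((540,650,3),np.uint8);o[:525,:350]=h;o[:,350:]=v
cv2.imwrite("pics/c2.png",o)
E
```

```text
(no output)
```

View pics/c1.png

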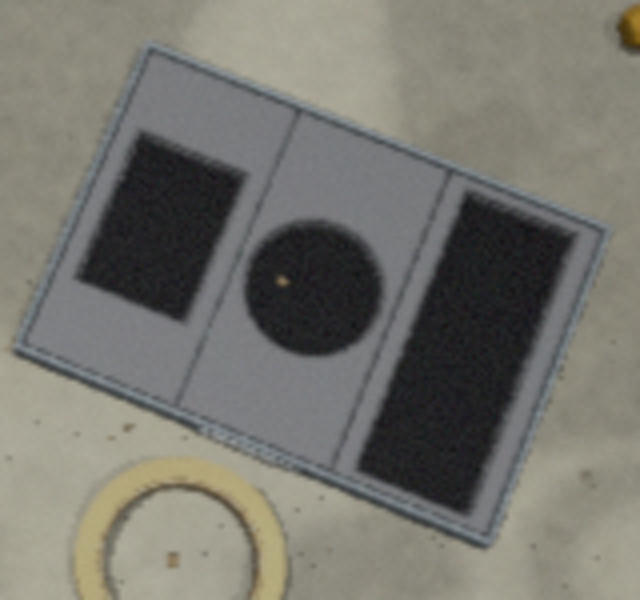

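View pics/c2.png

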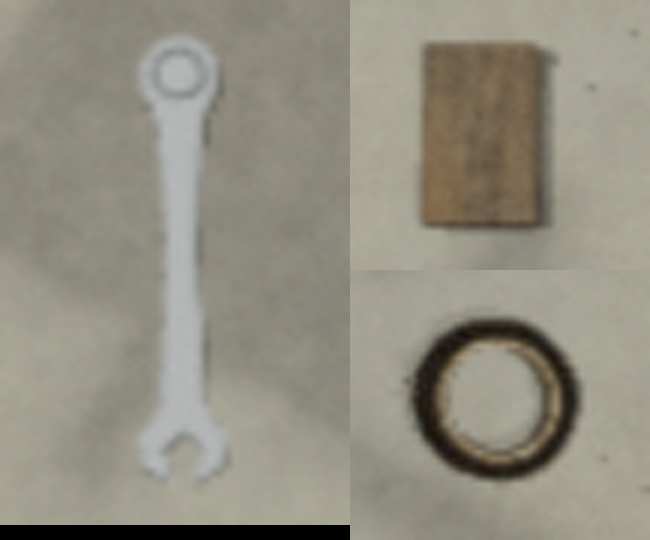

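Crop 1: the tray's outer corners are at (150,43), (607,230), (488,547) and (15,350), and the well centres are near (162,226), (314,288) and (467,353). Crop 2: the spanner's ring tip is at (179,33) and its jaw tip at (183,482). The block top spans (423..538, 43..226), and the roll centre is (497,399).

```bash
cat > h.py <<'E'
from cell import env
import numpy as np, cv2
from scipy.spatial.transform import Rotation as Ro
def ray(cam,uv,z):
    d=np.linalg.inv(cam["camera_matrix"])@np.array([uv[0],uv[1],1.]); R,t=np.array(cam["R"]),np.array(cam["t"])
    d=R.T@d; c=-R.T@t; return c+d*(z-c[2])/d[2]
def px(cam,X):
    p=np.array(cam["camera_matrix"])@(np.array(cam["R"])@np.array(X)+np.array(cam["t"])); return p[:2]/p[2]
def rel(xy,ztip,closedir):
    "shift in cm & turn (deg about tool z) bringing fingertips to xy,ztip, tool y along closedir (deg, mod 180)"
    o=env.get_obs(); R=Ro.from_euler("xyz",o["tool_rot"],degrees=True)
    s=R.inv().apply(np.array([*xy,ztip+.182])-o["tool_pos"])*100
    y=R.apply([0,1,0]); dy=(closedir-np.degrees(np.arctan2(y[1],y[0]))+90)%180-90
    print("xyz cm",s.round(2),"wz",round(-dy,1),"tilt",R.apply([0,0,1]).round(3),"q7",o["qpos"][6],"t",o["time_s"])
E
python3 - <<'E'
from h import *
c=env.read_camera("top")
f=lambda p,o,k,z,b=0:ray(c,((p[0]-o[2]+.5)/k-.5+o[0],(p[1]-o[3]+.5)/k-.5+o[1]),z)
o=(310,140,0,0)
T=np.array([f(p,o,4,.021) for p in [(150,43),(607,230),(488,547),(15,350)]]);m=T.mean(0)
print("tray",T.round(4),m)
ang=lambda v:np.degrees(np.arctan2(v[1],v[0]))
print("len",np.linalg.norm(T[1]-T[0]),np.linalg.norm(T[2]-T[1]),"ang y",ang(T[1]-T[0]),ang(T[2]-T[3]),"ang x",ang(T[0]-T[3]),ang(T[1]-T[2]))
yd=(T[1]-T[0]+T[2]-T[3]);yd/=np.linalg.norm(yd)
for n,k in(("obl",-.082),("rnd",0),("long",.082)):print(n,(m+k*yd).round(4))
for p in[(162,226),(314,288),(467,353)]:print("well",f(p,o,4,.014).round(4))
o=(245,150,0,0);a=f((179,33),o,7,.003);b=f((183,482),o,7,.003);print("span",a,b,(a+b)/2,np.linalg.norm(a-b),ang(b-a))
o=(272,240,350,0);B=np.array([f(p,o,6,.019) for p in[(423,43),(538,43),(538,226),(423,226)]]);print("block",B.mean(0),np.linalg.norm(B[1]-B[0]),np.linalg.norm(B[2]-B[1]),ang(B[3]-B[0]),ang(B[2]-B[1]))
o=(377,305,350,270);print("roll",f((497,399),o,6,.019))
rel(((a+b)/2)[:2],.12,ang(b-a)+90)
E
```

```text
tray [[ 0.6916 -0.246   0.021 ]
 [ 0.5866 -0.4711  0.021 ]
 [ 0.4296 -0.4004  0.021 ]
 [ 0.5336 -0.1732  0.021 ]] [ 0.56034477 -0.32267019  0.021     ]
len 0.24839943340432175 0.1721653853083013 ang y -114.99488944703512 -114.58631345163283 ang x -24.743157053856642 -24.26578951040615
obl [ 0.5947 -0.2482  0.021 ]
rnd [ 0.5603 -0.3227  0.021 ]
long [ 0.526  -0.3971  0.021 ]
well [ 0.5968 -0.2489  0.014 ]
well [ 0.5625 -0.3239  0.014 ]
well [ 0.5272 -0.3984  0.014 ]
span [ 0.69429707 -0.08674086  0.003     ] [ 0.55762643 -0.08689664  0.003     ] [ 0.62596175 -0.08681875  0.003     ] 0.13667073520513173 -179.9346916517196
block [ 0.46563777 -0.13224873  0.019     ] 0.037757210360094696 0.06008123885203289 179.27503173311615 178.84589949942395
roll [ 0.33664351 -0.3358884   0.019     ]
xyz cm [-60.68 -47.33  10.27] wz -24.2 tilt [-0.    -0.001 -1.   ] q7 -3.25983931294516 t 0.15
```

Request:
servo_tool:
  plan:
    - {"xyz":[-4,-3.1,0],"twist":[0,0,-5],"jaw":0.4}
    - {"xyz":[-8,-6.2,0.2],"twist":[0,0,-10],"jaw":0.4}
    - {"xyz":[-12,-9.3,0.5],"twist":[0,0,-15],"jaw":0.4}
    - {"xyz":[-15,-11.7,1],"twist":[0,0,-20],"jaw":0.4}
    - {"xyz":[-18,-14,1.5],"twist":[0,0,-24.2],"jaw":0.4}
    - {"xyz":[-21,-16.4,2],"twist":[0,0,-24.2],"jaw":0.4}
    - {"xyz":[-24,-18.7,2.5],"twist":[0,0,-24.2],"jaw":0.4}
    - {"xyz":[-27,-21,3],"twist":[0,0,-24.2],"jaw":0.4}
    - {"xyz":[-30,-23.4,3.5],"twist":[0,0,-24.2],"jaw":0.4}
    - {"xyz":[-33,-25.7,4],"twist":[0,0,-24.2],"jaw":0.4}

```text
time_s: 0.98
tool_pos: [0.4603, 0.2253, 0.3651]
tool_rot: [180.0, 0.0, -179.9]
force: [0.4, 0.8, 0.7]
grip_width: 0.0523
grasp_force: 0.0
```

```bash
python3 - <<'E'
from h import *
rel((.626,-.0868),.09,90)
E
```

```text
xyz cm [-16.52 -31.24   9.3 ] wz 0.1 tilt [ 0.  0. -1.] q7 61.52651409502378 t 0.9833
```

Request:
servo_tool:
  plan:
    - {"xyz":[-1.8,-3.4,1],"twist":[0,0,0],"jaw":0.4}
    - {"xyz":[-3.6,-6.8,2],"twist":[0,0,0],"jaw":0.4}
    - {"xyz":[-5.4,-10.2,3],"twist":[0,0,0],"jaw":0.4}
    - {"xyz":[-7.2,-13.6,4],"twist":[0,0,0],"jaw":0.4}
    - {"xyz":[-9,-17,5],"twist":[0,0,0],"jaw":0.4}
    - {"xyz":[-10.8,-20.4,6],"twist":[0,0,0],"jaw":0.4}
    - {"xyz":[-12.6,-23.8,7],"twist":[0,0,0],"jaw":0.4}
    - {"xyz":[-14.4,-27.2,8],"twist":[0,0,0],"jaw":0.4}
    - {"xyz":[-16,-30,9],"twist":[0,0,0],"jaw":0.4}
    - {"xyz":[-16.5,-31.2,9.3],"twist":[0,0,0],"jaw":0.4}

```text
time_s: 1.82
tool_pos: [0.6259, -0.0897, 0.2704]
tool_rot: [-179.8, -0.1, 179.8]
force: [-0.7, -1.1, -0.2]
grip_width: 0.0523
grasp_force: 0.0
```

Request:
servo_tool:
  plan:
    - {"xyz":[0,0,0],"twist":[0,0,0],"jaw":0.4}
    - {"xyz":[0,0,0],"twist":[0,0,0],"jaw":0.4}

```text
time_s: 1.98
tool_pos: [0.6251, -0.0845, 0.2717]
tool_rot: [180.0, -0.1, -180.0]
force: [-0.7, 0.6, -0.2]
grip_width: 0.0523
grasp_force: 0.0
```

```bash
python3 - <<'E'
from h import *
rel((.626,-.0868),.002,90)
o=env.get_obs();p=o["tool_pos"]
ims=[]
for n in("top","side"):
    c=env.read_camera(n);u=px(c,(.626,-.0868,.005)).round().astype(int);print(n,u,px(c,(p[0],p[1],p[2]-.182)))
    x0,y0=np.clip(u-[60,75],0,[520,330]);print(x0,y0)
    ims.append(cv2.resize(c["img"][y0:y0+150,x0:x0+120,::-1],None,fx=3.3,fy=3.3,interpolation=cv2.INTER_CUBIC))
cv2.imwrite("pics/s1.png",np.hstack(ims))
E
```

```text
xyz cm [-0.1  -0.23  8.77] wz 0.0 tilt [-0.002  0.001 -1.   ] q7 102.50867099004735 t 1.9833
top [270 186] [264.0738295  173.20918015]
210 111
side [340 218] [341.23608522 184.30267567]
280 143
```

View pics/s1.png

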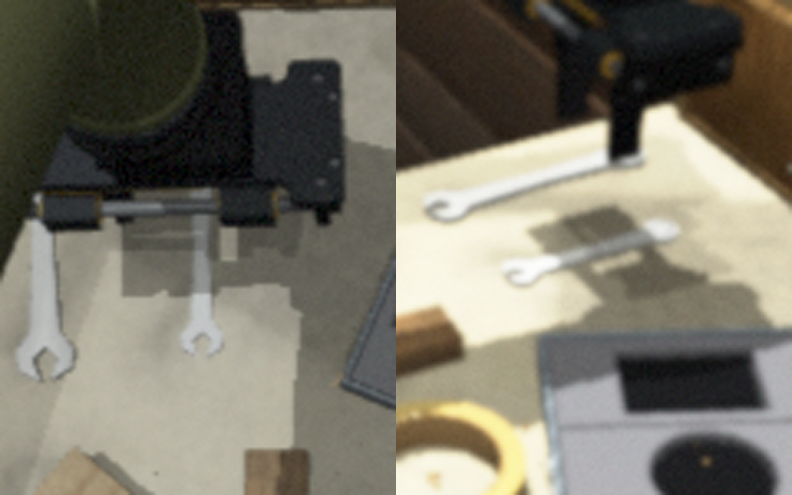

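The view from close by shows the fingers straddling the short spanner's shank; in the side view the spanner runs from about (510,270) to (675,232) in the crop. I'm descending now.

Request:
servo_tool:
  plan:
    - {"xyz":[-0.1,-0.2,2],"twist":[0,0,0],"jaw":0.4}
    - {"xyz":[-0.1,-0.2,4],"twist":[0,0,0],"jaw":0.4}
    - {"xyz":[-0.1,-0.2,6],"twist":[0,0,0],"jaw":0.4}
    - {"xyz":[-0.1,-0.2,7.5],"twist":[0,0,0],"jaw":0.4}
    - {"xyz":[-0.1,-0.2,8.3],"twist":[0,0,0],"jaw":0.4}
    - {"xyz":[-0.1,-0.2,8.7],"twist":[0,0,0],"jaw":0.4}
    - {"xyz":[-0.1,-0.2,8.7],"twist":[0,0,0],"jaw":0.4}
    - {"xyz":[-0.1,-0.2,8.7],"twist":[0,0,0],"jaw":0.4}

```text
time_s: 2.75
tool_pos: [0.6269, -0.0857, 0.1863]
tool_rot: [180.0, 0.1, -179.9]
force: [-0.6, 0.5, -0.3]
grip_width: 0.0523
grasp_force: 0.0
```

Request:
servo_tool:
  newtons: 25
  plan:
    - {"xyz":[0,0,0],"twist":[0,0,0],"jaw":0.7}
    - {"xyz":[0,0,0],"twist":[0,0,0],"jaw":0.9}
    - {"xyz":[0,0,0],"twist":[0,0,0],"jaw":1}
    - {"xyz":[0,0,0],"twist":[0,0,0],"jaw":1}
    - {"xyz":[0,0,0],"twist":[0,0,0],"jaw":1}
    - {"xyz":[0,0,0],"twist":[0,0,0],"jaw":1}

```text
time_s: 3.25
tool_pos: [0.6265, -0.0864, 0.1854]
tool_rot: [180.0, 0.0, -179.9]
force: [-0.9, -0.7, -0.0]
grip_width: 0.0201
grasp_force: 0.0
```

Request:
servo_tool:
  newtons: 25
  plan:
    - {"xyz":[0,0,0.1],"twist":[0,0,0],"jaw":0.6}
    - {"xyz":[0,0,0.2],"twist":[0,0,0],"jaw":0.6}
    - {"xyz":[0,0,0.2],"twist":[0,0,0],"jaw":0.6}
    - {"xyz":[0,0,0.2],"twist":[0,0,0],"jaw":1}
    - {"xyz":[0,0,0.2],"twist":[0,0,0],"jaw":1}
    - {"xyz":[0,0,0.2],"twist":[0,0,0],"jaw":1}
    - {"xyz":[0,0,0.2],"twist":[0,0,0],"jaw":1}
    - {"xyz":[0,0,0.2],"twist":[0,0,0],"jaw":1}
    - {"xyz":[0,0,0.2],"twist":[0,0,0],"jaw":1}
    - {"xyz":[0,0,0.2],"twist":[0,0,0],"jaw":1}

```text
time_s: 4.08
tool_pos: [0.6264, -0.0864, 0.1833]
tool_rot: [180.0, 0.0, -179.9]
force: [-0.1, 0.3, -0.2]
grip_width: 0.0087
grasp_force: 24.9
```

Request:
servo_tool:
  plan:
    - {"xyz":[0,0,-1],"twist":[0,0,0],"jaw":1}
    - {"xyz":[0,0,-2.5],"twist":[0,0,0],"jaw":1}
    - {"xyz":[0,0,-5],"twist":[0,0,0],"jaw":1}
    - {"xyz":[0,0,-7],"twist":[0,0,0],"jaw":1}
    - {"xyz":[0,0,-8],"twist":[0,0,0],"jaw":1}
    - {"xyz":[0,0,-8],"twist":[0,0,0],"jaw":1}

```text
time_s: 4.58
tool_pos: [0.6275, -0.0867, 0.2666]
tool_rot: [-180.0, 0.3, -179.9]
force: [-0.1, 0.9, -1.1]
grip_width: 0.0089
grasp_force: 24.9
```

```bash
python3 - <<'E'
from h import *
rel((.5265,-.398),.07,65.4)
E
```

```text
xyz cm [ 10.15 -31.12   1.41] wz 24.7 tilt [ 0.006 -0.    -1.   ] q7 102.94862708854001 t 4.5833
```

Request:
servo_tool:
  plan:
    - {"xyz":[1,-3,0],"twist":[0,0,3],"jaw":1}
    - {"xyz":[2,-6,0],"twist":[0,0,6],"jaw":1}
    - {"xyz":[3,-9,0],"twist":[0,0,9],"jaw":1}
    - {"xyz":[4.2,-12.6,0],"twist":[0,0,12],"jaw":1}
    - {"xyz":[5.4,-16.2,0],"twist":[0,0,15],"jaw":1}
    - {"xyz":[6.6,-19.8,0],"twist":[0,0,18],"jaw":1}
    - {"xyz":[7.8,-23.4,0],"twist":[0,0,21],"jaw":1}
    - {"xyz":[9,-27,0],"twist":[0,0,24],"jaw":1}
    - {"xyz":[9.8,-30,0],"twist":[0,0,24.7],"jaw":1}
    - {"xyz":[10.1,-31.1,0],"twist":[0,0,24.7],"jaw":1}

```text
time_s: 5.42
tool_pos: [0.5219, -0.4031, 0.2623]
tool_rot: [-179.8, -0.1, 155.0]
force: [-0.7, -0.7, -1.3]
grip_width: 0.0086
grasp_force: 24.9
```

Request:
servo_tool:
  plan:
    - {"xyz":[0,0,1],"twist":[0,0,0],"jaw":1}
    - {"xyz":[0,0,2],"twist":[0,0,0],"jaw":1}
    - {"xyz":[0,0,3],"twist":[0,0,0],"jaw":1}
    - {"xyz":[0,0,3],"twist":[0,0,0],"jaw":1}
    - {"xyz":[0,0,3],"twist":[0,0,0],"jaw":1}

```text
time_s: 5.83
tool_pos: [0.5267, -0.3949, 0.2314]
tool_rot: [179.9, -0.2, 155.6]
force: [0.4, -0.6, -0.7]
grip_width: 0.0091
grasp_force: 24.9
```

```bash
python3 - <<'E'
from h import *
rel((.5265,-.398),.0125,65.4)
o=env.get_obs();p=o["tool_pos"];print(o["grip_width"])
ims=[]
for n in("top","side"):
    c=env.read_camera(n);u=px(c,(.5265,-.398,.03)).round().astype(int);print(n,u,px(c,(p[0],p[1],p[2]-.182)))
    x0,y0=np.clip(u-[60,75],0,[520,330]);print(x0,y0)
    ims.append(cv2.resize(c["img"][y0:y0+150,x0:x0+120,::-1],None,fx=3.3,fy=3.3,interpolation=cv2.INTER_CUBIC))
cv2.imwrite("pics/s2.png",np.hstack(ims))
E
```

```text
xyz cm [-0.12 -0.3   3.69] wz 0.2 tilt [-0.002  0.003 -1.   ] q7 112.70690050412239 t 5.8333
0.00913198837647642
top [428 227] [428.62601123 224.52863665]
368 152
side [385 314] [385.65928097 304.64161537]
325 239
```

View pics/s2.png

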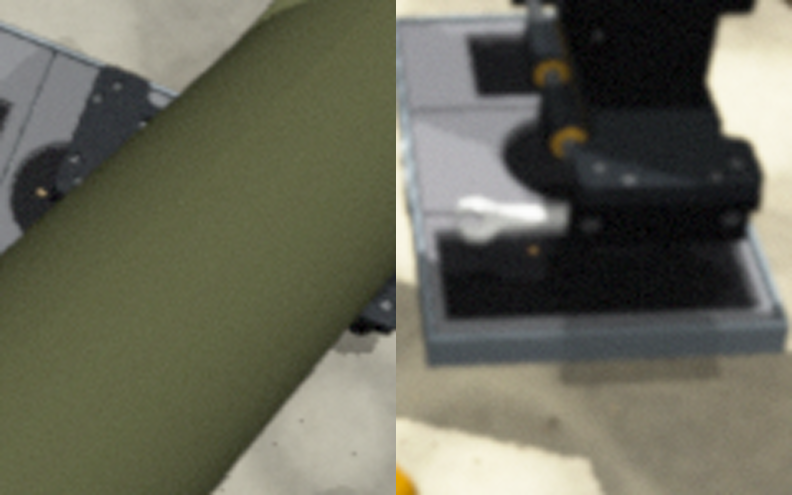

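The side view shows the spanner held level. Its open jaw is at crop (460,215), above the long well, whose left edge is at about (440,240). I'll check the tip against the prediction.

```bash
python3 - <<'E'
from h import *
c=env.read_camera("side");o=env.get_obs();p=np.array(o["tool_pos"])
d=np.array([np.cos(np.radians(155.5)),np.sin(np.radians(155.5)),0])
g=p-[0,0,.182]+[0,0,.003]
for L in(.06,.068,.076):print(L,px(c,g+d*L))
print("well end",px(c,np.array([.5265,-.398,.018])+d*.0775), "tip seen 343.5,304")
E
```

```text
0.06 [349.43072804 304.33550385]
0.068 [344.44355662 304.51222926]
0.076 [339.44942677 304.68920125]
well end [337.86276006 321.236364  ] tip seen 343.5,304
```

Request:
servo_tool:
  plan:
    - {"xyz":[-0.1,-0.3,0.7],"twist":[0,0,0],"jaw":1}
    - {"xyz":[-0.1,-0.3,1.4],"twist":[0,0,0],"jaw":1}
    - {"xyz":[-0.1,-0.3,2.1],"twist":[0,0,0],"jaw":1}
    - {"xyz":[-0.1,-0.3,2.7],"twist":[0,0,0],"jaw":1}
    - {"xyz":[-0.1,-0.3,3.2],"twist":[0,0,0],"jaw":1}
    - {"xyz":[-0.1,-0.3,3.5],"twist":[0,0,0],"jaw":1}
    - {"xyz":[-0.1,-0.3,3.65],"twist":[0,0,0],"jaw":1}
    - {"xyz":[-0.1,-0.3,3.65],"twist":[0,0,0],"jaw":1}
    - {"xyz":[-0.1,-0.3,3.65],"twist":[0,0,0],"jaw":1}

```text
time_s: 6.73
tool_pos: [0.5256, -0.4007, 0.1969]
tool_rot: [180.0, 0.0, 155.4]
force: [0.5, -0.7, -1.0]
grip_width: 0.0093
grasp_force: 24.9
```

Request:
servo_tool:
  plan:
    - {"xyz":[0,0.2,0.1],"twist":[0,0,0],"jaw":1}
    - {"xyz":[0,0.2,0.2],"twist":[0,0,0],"jaw":1}
    - {"xyz":[0,0.2,0.25],"twist":[0,0,0],"jaw":1}
    - {"xyz":[0,0.2,0.25],"twist":[0,0,0],"jaw":1}

```text
time_s: 7.07
tool_pos: [0.5266, -0.3987, 0.1944]
tool_rot: [180.0, 0.0, 155.4]
force: [0.7, 0.6, -1.3]
grip_width: 0.0088
grasp_force: 24.9
```

Request:
servo_tool:
  plan:
    - {"xyz":[0,0,0],"twist":[0,0,0],"jaw":0.8}
    - {"xyz":[0,0,0],"twist":[0,0,0],"jaw":0.78}
    - {"xyz":[0,0,0],"twist":[0,0,0],"jaw":0.78}
    - {"xyz":[0,0,0],"twist":[0,0,0],"jaw":0.78}

```text
time_s: 7.4
tool_pos: [0.5264, -0.399, 0.1944]
tool_rot: [-180.0, 0.0, 155.4]
force: [0.8, -0.5, 0.1]
grip_width: 0.0183
grasp_force: 0.0
```

Request:
servo_tool:
  plan:
    - {"xyz":[0,0,-0.5],"twist":[0,0,0],"jaw":0.78}
    - {"xyz":[0,0,-1.5],"twist":[0,0,0],"jaw":0.78}
    - {"xyz":[0,0,-4],"twist":[0,0,0],"jaw":0.6}
    - {"xyz":[0,0,-8],"twist":[0,0,0],"jaw":0.4}
    - {"xyz":[0,0,-10],"twist":[0,0,0],"jaw":0.2}
    - {"xyz":[0,0,-10],"twist":[0,0,0],"jaw":0.1}

```text
time_s: 7.9
tool_pos: [0.5275, -0.4007, 0.3016]
tool_rot: [-179.9, 0.6, 155.4]
force: [0.1, -0.3, -0.7]
grip_width: 0.0384
grasp_force: 0.0
```

```bash
python3 - <<'E'
from h import *
rel((.3366,-.3359),.10,45);rel((.3366,-.3359),.10,0);rel((.3366,-.3359),.10,65.4)
E
```

```text
xyz cm [20.08 -2.06  1.74] wz 20.4 tilt [ 0.009 -0.006 -1.   ] q7 111.34048592979003 t 7.9
xyz cm [20.08 -2.06  1.74] wz 65.4 tilt [ 0.009 -0.006 -1.   ] q7 111.34048592979003 t 7.9
xyz cm [20.08 -2.06  1.74] wz -0.0 tilt [ 0.009 -0.006 -1.   ] q7 111.34048592979003 t 7.9
```

Request:
servo_tool:
  plan:
    - {"xyz":[3,-0.3,0],"twist":[0,0,0],"jaw":0.1}
    - {"xyz":[6,-0.6,0],"twist":[0,0,0],"jaw":0.1}
    - {"xyz":[9,-0.9,0],"twist":[0,0,0],"jaw":0.1}
    - {"xyz":[12,-1.2,0],"twist":[0,0,0],"jaw":0.1}
    - {"xyz":[15,-1.5,0.5],"twist":[0,0,0],"jaw":0.1}
    - {"xyz":[17.5,-1.8,1],"twist":[0,0,0],"jaw":0.1}
    - {"xyz":[19.3,-2,1.5],"twist":[0,0,0],"jaw":0.1}
    - {"xyz":[20,-2,1.7],"twist":[0,0,0],"jaw":0.1}
    - {"xyz":[20,-2,1.7],"twist":[0,0,0],"jaw":0.1}
    - {"xyz":[20,-2,1.7],"twist":[0,0,0],"jaw":0.1}

```text
time_s: 8.73
tool_pos: [0.337, -0.3339, 0.2779]
tool_rot: [180.0, 0.1, 155.4]
force: [0.6, -0.0, 0.3]
grip_width: 0.0783
grasp_force: 0.0
```

```bash
python3 - <<'E'
from h import *
rel((.3366,-.3359),.0105,65.4)
o=env.get_obs();p=o["tool_pos"];print(o["grip_width"])
ims=[]
for n,X in(("top",(.54,-.36,.01)),("side",(.3366,-.3359,.05))):
    c=env.read_camera(n);u=px(c,X).round().astype(int)
    x0,y0=np.clip(u-[60,75],0,[520,330]);print(x0,y0)
    ims.append(cv2.resize(c["img"][y0:y0+150,x0:x0+120,::-1],None,fx=3.3,fy=3.3,interpolation=cv2.INTER_CUBIC))
    print(n,px(c,(.3366,-.3359,.0)))
cv2.imwrite("pics/s3.png",np.hstack(ims))
E
```

```text
xyz cm [-0.03 -0.2   8.54] wz 0.0 tilt [ 0.002 -0.001 -1.   ] q7 109.1027051899892 t 8.7333
0.07833453799306703
346 148
top [399.48237255 325.99960967]
202 246
side [263.82983072 342.10956374]
```

View pics/s3.png

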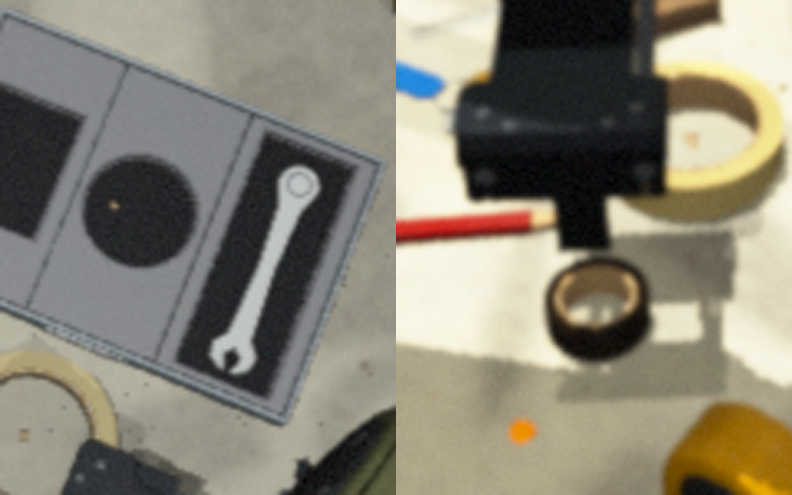

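The short spanner lies fully in the long well (ring at crop (299,184), jaw at (233,355)). The roll sits under the fingers, with its centre near crop (597,305). I'm descending on the roll.

Request:
servo_tool:
  plan:
    - {"xyz":[0,-0.2,2],"twist":[0,0,0],"jaw":0.1}
    - {"xyz":[0,-0.2,4],"twist":[0,0,0],"jaw":0.1}
    - {"xyz":[0,-0.2,6],"twist":[0,0,0],"jaw":0.1}
    - {"xyz":[0,-0.2,7.5],"twist":[0,0,0],"jaw":0.1}
    - {"xyz":[0,-0.2,8.2],"twist":[0,0,0],"jaw":0.1}
    - {"xyz":[0,-0.2,8.5],"twist":[0,0,0],"jaw":0.1}
    - {"xyz":[0,-0.2,8.5],"twist":[0,0,0],"jaw":0.1}
    - {"xyz":[0,-0.2,8.5],"twist":[0,0,0],"jaw":0.1}

```text
time_s: 9.5
tool_pos: [0.336, -0.336, 0.1929]
tool_rot: [-180.0, 0.1, 155.4]
force: [0.2, 0.3, 1.0]
grip_width: 0.0784
grasp_force: 0.0
```

Request:
servo_tool:
  newtons: 12
  plan:
    - {"xyz":[0,0,0],"twist":[0,0,0],"jaw":0.3}
    - {"xyz":[0,0,0],"twist":[0,0,0],"jaw":0.4}
    - {"xyz":[0,0,0],"twist":[0,0,0],"jaw":0.5}
    - {"xyz":[0,0,0],"twist":[0,0,0],"jaw":0.6}
    - {"xyz":[0,0,0],"twist":[0,0,0],"jaw":0.6}
    - {"xyz":[0,0,0],"twist":[0,0,0],"jaw":0.6}

```text
time_s: 10.0
tool_pos: [0.3355, -0.3356, 0.1925]
tool_rot: [180.0, 0.0, 155.4]
force: [-0.5, 0.1, 1.3]
grip_width: 0.0498
grasp_force: 12.0
```

Request:
servo_tool:
  newtons: 15
  plan:
    - {"xyz":[0,0,-1],"twist":[0,0,0],"jaw":0.7}
    - {"xyz":[0,0,-2.5],"twist":[0,0,0],"jaw":0.7}
    - {"xyz":[0,0,-5],"twist":[0,0,0],"jaw":0.7}
    - {"xyz":[0,0,-6.5],"twist":[0,0,0],"jaw":0.7}
    - {"xyz":[0,0,-7],"twist":[0,0,0],"jaw":0.7}
    - {"xyz":[0,0,-7],"twist":[0,0,0],"jaw":0.7}

```text
time_s: 10.5
tool_pos: [0.3358, -0.336, 0.2639]
tool_rot: [180.0, 0.2, 155.4]
force: [-0.2, -0.2, -0.9]
grip_width: 0.0505
grasp_force: 15.0
```

```bash
python3 - <<'E'
from h import *
rel((.5615,-.323),.05,65.4)
E
```

```text
xyz cm [-19.97  10.57   3.26] wz -0.0 tilt [ 0.003 -0.001 -1.   ] q7 110.31819282792222 t 10.5
```

Request:
servo_tool:
  plan:
    - {"xyz":[-2,1.1,0],"twist":[0,0,0],"jaw":0.7}
    - {"xyz":[-4.5,2.4,0],"twist":[0,0,0],"jaw":0.7}
    - {"xyz":[-7.5,4,0],"twist":[0,0,0],"jaw":0.7}
    - {"xyz":[-10.5,5.6,0],"twist":[0,0,0],"jaw":0.7}
    - {"xyz":[-13.5,7.2,0],"twist":[0,0,0],"jaw":0.7}
    - {"xyz":[-16.5,8.8,0.5],"twist":[0,0,0],"jaw":0.7}
    - {"xyz":[-18.7,9.9,1.5],"twist":[0,0,0],"jaw":0.7}
    - {"xyz":[-20,10.6,2.5],"twist":[0,0,0],"jaw":0.7}
    - {"xyz":[-20,10.6,3.2],"twist":[0,0,0],"jaw":0.7}
    - {"xyz":[-20,10.6,3.2],"twist":[0,0,0],"jaw":0.7}

```text
time_s: 11.33
tool_pos: [0.5606, -0.3214, 0.2266]
tool_rot: [-180.0, -0.4, 155.5]
force: [-0.8, 0.0, -1.9]
grip_width: 0.0499
grasp_force: 15.0
```

Request:
servo_tool:
  plan:
    - {"xyz":[0,0,0],"twist":[0,0,0],"jaw":0.7}
    - {"xyz":[0,0,0],"twist":[0,0,0],"jaw":0.7}

```text
time_s: 11.5
tool_pos: [0.5599, -0.3234, 0.2303]
tool_rot: [-180.0, -0.0, 155.3]
force: [0.2, 0.2, 0.8]
grip_width: 0.0499
grasp_force: 15.0
```

```bash
python3 - <<'E'
from h import *
rel((.5615,-.323),.0215,65.4)
o=env.get_obs();p=o["tool_pos"];print(o["grip_width"],p)
c=env.read_camera("side");u=px(c,(.5615,-.323,.03)).round().astype(int)
x0,y0=u-[70,60];print(x0,y0)
cv2.imwrite("pics/s4.png",cv2.resize(c["img"][y0:y0+120,x0:x0+140,::-1],None,fx=5,fy=5,interpolation=cv2.INTER_CUBIC))
E
```

```text
xyz cm [-0.13  0.1   2.68] wz -0.1 tilt [-0.001  0.    -1.   ] q7 104.97316879660123 t 11.5
0.04989373242492692 [ 0.55990305 -0.32337042  0.2303085 ]
307 220
```

View pics/s4.png

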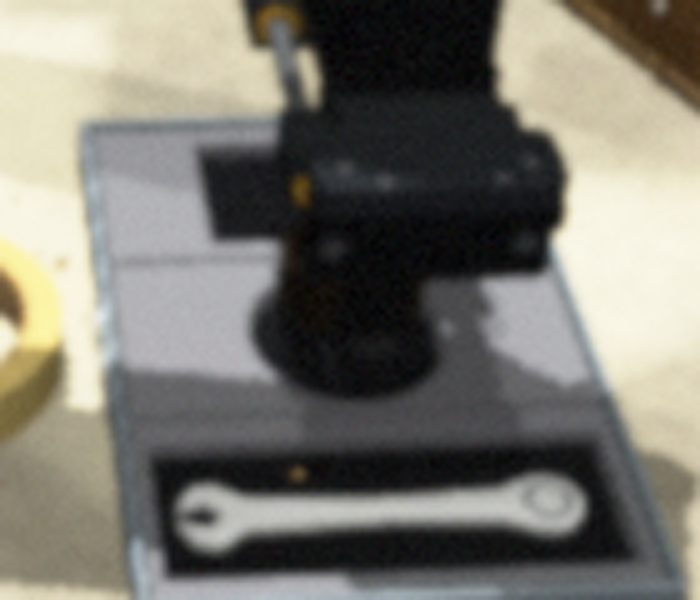

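The roll, held at about crop (350,300), is over the round well, which spans crop x 252..437. I'm lowering it.

Request:
servo_tool:
  plan:
    - {"xyz":[-0.1,0,0.6],"twist":[0,0,0],"jaw":0.7}
    - {"xyz":[-0.1,0,1.2],"twist":[0,0,0],"jaw":0.7}
    - {"xyz":[-0.1,0,1.7],"twist":[0,0,0],"jaw":0.7}
    - {"xyz":[-0.1,0,2.1],"twist":[0,0,0],"jaw":0.7}
    - {"xyz":[-0.1,0,2.4],"twist":[0,0,0],"jaw":0.7}
    - {"xyz":[-0.1,0,2.5],"twist":[0,0,0],"jaw":0.7}
    - {"xyz":[-0.1,0,2.5],"twist":[0,0,0],"jaw":0.7}
    - {"xyz":[-0.1,0,2.5],"twist":[0,0,0],"jaw":0.7}

```text
time_s: 12.22
tool_pos: [0.5624, -0.323, 0.2053]
tool_rot: [-180.0, 0.0, 155.4]
force: [0.4, -0.7, -0.8]
grip_width: 0.0499
grasp_force: 15.0
```

Request:
servo_tool:
  plan:
    - {"xyz":[0,0,0.1],"twist":[0,0,0],"jaw":0.7}
    - {"xyz":[0,0,0.15],"twist":[0,0,0],"jaw":0.7}
    - {"xyz":[0,0,0.15],"twist":[0,0,0],"jaw":0.7}
    - {"xyz":[0,0,0.15],"twist":[0,0,0],"jaw":0.4}
    - {"xyz":[0,0,0.15],"twist":[0,0,0],"jaw":0.25}
    - {"xyz":[0,0,0.15],"twist":[0,0,0],"jaw":0.2}
    - {"xyz":[0,0,0.15],"twist":[0,0,0],"jaw":0.2}

```text
time_s: 12.8
tool_pos: [0.5624, -0.3229, 0.2039]
tool_rot: [180.0, 0.0, 155.4]
force: [0.6, -0.1, -0.3]
grip_width: 0.0643
grasp_force: 0.0
```

Request:
servo_tool:
  plan:
    - {"xyz":[0,0,-1],"twist":[0,0,0],"jaw":0.2}
    - {"xyz":[0,0,-3],"twist":[0,0,0],"jaw":0.2}
    - {"xyz":[0,0,-6],"twist":[0,0,0],"jaw":0.2}
    - {"xyz":[0,0,-8],"twist":[0,0,0],"jaw":0.2}
    - {"xyz":[0,0,-8],"twist":[0,0,0],"jaw":0.2}

```text
time_s: 13.22
tool_pos: [0.5636, -0.3243, 0.2899]
tool_rot: [180.0, 0.5, 155.4]
force: [0.2, -0.8, 0.2]
grip_width: 0.0697
grasp_force: 0.0
```

```bash
python3 - <<'E'
from h import *
rel((.4656,-.1322),.08,89)
E
```

```text
xyz cm [16.94 13.38  2.64] wz -23.6 tilt [ 0.008 -0.004 -1.   ] q7 103.6087832108361 t 13.2167
```

Request:
servo_tool:
  plan:
    - {"xyz":[2,1.6,0],"twist":[0,0,-3],"jaw":0.35}
    - {"xyz":[4,3.2,0],"twist":[0,0,-6],"jaw":0.35}
    - {"xyz":[6.4,5,0],"twist":[0,0,-9],"jaw":0.35}
    - {"xyz":[8.8,7,0],"twist":[0,0,-12],"jaw":0.35}
    - {"xyz":[11.2,8.8,0],"twist":[0,0,-16],"jaw":0.35}
    - {"xyz":[13.6,10.7,0.5],"twist":[0,0,-20],"jaw":0.35}
    - {"xyz":[15.5,12.2,1.5],"twist":[0,0,-23.6],"jaw":0.35}
    - {"xyz":[16.9,13.4,2.6],"twist":[0,0,-23.6],"jaw":0.35}
    - {"xyz":[16.9,13.4,2.6],"twist":[0,0,-23.6],"jaw":0.35}
    - {"xyz":[16.9,13.4,2.6],"twist":[0,0,-23.6],"jaw":0.35}

```text
time_s: 14.05
tool_pos: [0.464, -0.13, 0.2576]
tool_rot: [180.0, -0.0, 179.1]
force: [0.6, -0.5, 1.3]
grip_width: 0.0565
grasp_force: 0.0
```

```bash
python3 - <<'E'
from h import *
rel((.4656,-.1322),.011,89)
ims=[]
for n,X in(("top",(.56,-.32,.01)),("side",(.4656,-.1322,.03))):
    c=env.read_camera(n);u=px(c,X).round().astype(int)
    x0,y0=np.clip(u-[60,75],0,[520,330]);print(x0,y0)
    ims.append(cv2.resize(c["img"][y0:y0+150,x0:x0+120,::-1],None,fx=3.3,fy=3.3,interpolation=cv2.INTER_CUBIC))
cv2.imwrite("pics/s5.png",np.hstack(ims))
E
```

```text
xyz cm [-0.17 -0.22  6.46] wz 0.1 tilt [-0.001  0.    -1.   ] q7 104.24565931452155 t 14.05
326 138
224 164
```

View pics/s5.png

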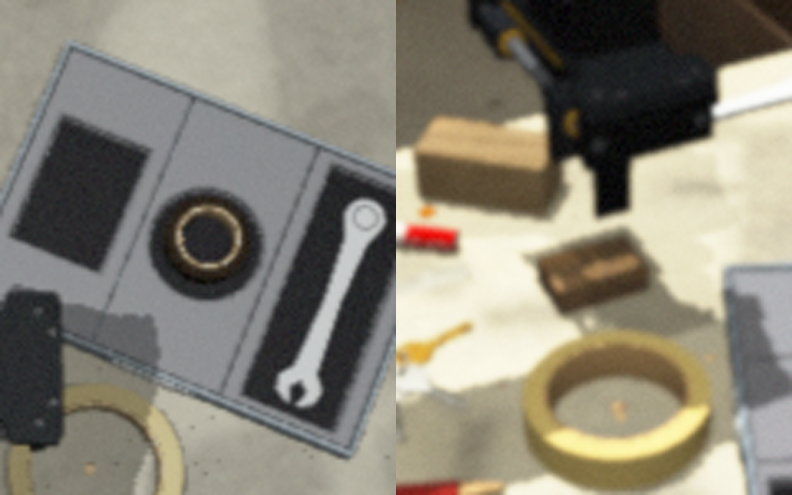

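The roll sits inside the round well (centre at crop (208,238)). The small block, at about crop (600,270), is under the fingers. I'm descending on it.

Request:
servo_tool:
  plan:
    - {"xyz":[-0.2,-0.2,2],"twist":[0,0,0],"jaw":0.35}
    - {"xyz":[-0.2,-0.2,4],"twist":[0,0,0],"jaw":0.35}
    - {"xyz":[-0.2,-0.2,5.5],"twist":[0,0,0],"jaw":0.35}
    - {"xyz":[-0.2,-0.2,6.2],"twist":[0,0,0],"jaw":0.35}
    - {"xyz":[-0.2,-0.2,6.5],"twist":[0,0,0],"jaw":0.35}
    - {"xyz":[-0.2,-0.2,6.5],"twist":[0,0,0],"jaw":0.35}
    - {"xyz":[-0.2,-0.2,6.5],"twist":[0,0,0],"jaw":0.35}

```text
time_s: 14.73
tool_pos: [0.467, -0.1333, 0.1935]
tool_rot: [-180.0, 0.1, 179.0]
force: [0.3, 0.5, -0.3]
grip_width: 0.0566
grasp_force: 0.0
```

Request:
servo_tool:
  newtons: 15
  plan:
    - {"xyz":[0,0,0],"twist":[0,0,0],"jaw":0.5}
    - {"xyz":[0,0,0],"twist":[0,0,0],"jaw":0.6}
    - {"xyz":[0,0,0],"twist":[0,0,0],"jaw":0.7}
    - {"xyz":[0,0,0],"twist":[0,0,0],"jaw":0.8}
    - {"xyz":[0,0,0],"twist":[0,0,0],"jaw":0.8}
    - {"xyz":[0,0,0],"twist":[0,0,0],"jaw":0.8}

```text
time_s: 15.23
tool_pos: [0.4666, -0.1327, 0.1932]
tool_rot: [180.0, 0.0, 179.0]
force: [-0.1, 0.9, 3.5]
grip_width: 0.0374
grasp_force: 15.0
```

Request:
servo_tool:
  newtons: 20
  plan:
    - {"xyz":[0,0,-1],"twist":[0,0,0],"jaw":0.8}
    - {"xyz":[0,0,-2.5],"twist":[0,0,0],"jaw":0.8}
    - {"xyz":[0,0,-5],"twist":[0,0,0],"jaw":0.8}
    - {"xyz":[0,0,-6.5],"twist":[0,0,0],"jaw":0.8}
    - {"xyz":[0,0,-7],"twist":[0,0,0],"jaw":0.8}
    - {"xyz":[0,0,-7],"twist":[0,0,0],"jaw":0.8}

```text
time_s: 15.73
tool_pos: [0.4669, -0.1329, 0.2644]
tool_rot: [180.0, 0.2, 179.0]
force: [0.2, 0.5, -0.7]
grip_width: 0.0378
grasp_force: 20.0
```

```bash
python3 - <<'E'
from h import *
rel((.596,-.2485),.05,65.4)
E
```

```text
xyz cm [-13.1  -11.33   3.28] wz 23.6 tilt [ 0.003  0.    -1.   ] q7 104.37791501474896 t 15.7333
```

Request:
servo_tool:
  plan:
    - {"xyz":[-1.5,-1.3,0],"twist":[0,0,4],"jaw":0.8}
    - {"xyz":[-3.5,-3,0],"twist":[0,0,8],"jaw":0.8}
    - {"xyz":[-6,-5.2,0],"twist":[0,0,12],"jaw":0.8}
    - {"xyz":[-8.5,-7.3,0],"twist":[0,0,16],"jaw":0.8}
    - {"xyz":[-11,-9.5,0.5],"twist":[0,0,20],"jaw":0.8}
    - {"xyz":[-12.6,-10.9,1.5],"twist":[0,0,23.6],"jaw":0.8}
    - {"xyz":[-13.1,-11.3,2.5],"twist":[0,0,23.6],"jaw":0.8}
    - {"xyz":[-13.1,-11.3,3.2],"twist":[0,0,23.6],"jaw":0.8}
    - {"xyz":[-13.1,-11.3,3.2],"twist":[0,0,23.6],"jaw":0.8}
    - {"xyz":[-13.1,-11.3,3.2],"twist":[0,0,23.6],"jaw":0.8}

```text
time_s: 16.57
tool_pos: [0.5942, -0.2467, 0.2294]
tool_rot: [180.0, -0.2, 155.5]
force: [0.1, 0.4, 0.6]
grip_width: 0.0374
grasp_force: 20.0
```

```bash
python3 - <<'E'
from h import *
rel((.596,-.2485),.0222,65.4)
c=env.read_camera("side");u=px(c,(.59,-.27,.03)).round().astype(int)
x0,y0=u-[70,60];print(x0,y0)
cv2.imwrite("pics/s6.png",cv2.resize(c["img"][y0:y0+120,x0:x0+140,::-1],None,fx=5,fy=5,interpolation=cv2.INTER_CUBIC))
E
```

```text
xyz cm [-0.24 -0.09  2.52] wz 0.1 tilt [-0.003  0.002 -1.   ] q7 97.11080728710996 t 16.5667
304 199
```

View pics/s6.png

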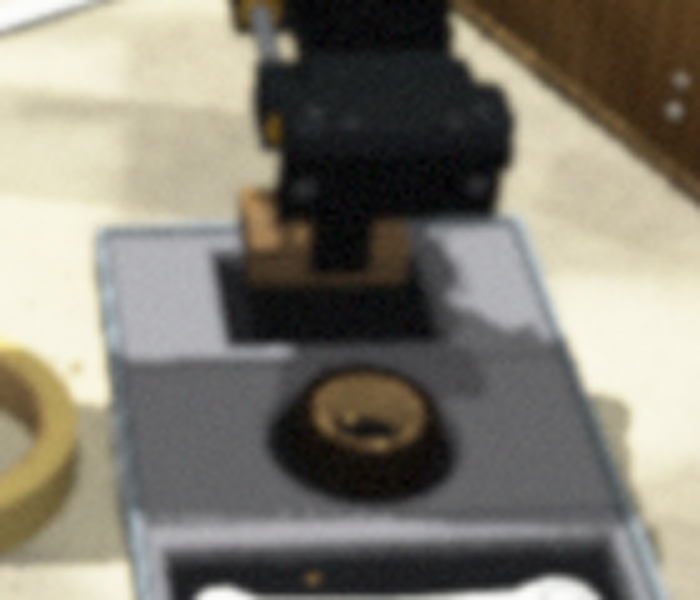

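The block (crop x 245..410) is level and above the oblong well (crop x 220..435). I'm lowering and releasing it.

Request:
servo_tool:
  plan:
    - {"xyz":[-0.1,-0.1,0.6],"twist":[0,0,0],"jaw":0.8}
    - {"xyz":[-0.1,-0.1,1.2],"twist":[0,0,0],"jaw":0.8}
    - {"xyz":[-0.1,-0.1,1.7],"twist":[0,0,0],"jaw":0.8}
    - {"xyz":[-0.1,-0.1,2.1],"twist":[0,0,0],"jaw":0.8}
    - {"xyz":[-0.1,-0.1,2.3],"twist":[0,0,0],"jaw":0.8}
    - {"xyz":[-0.1,-0.1,2.4],"twist":[0,0,0],"jaw":0.8}
    - {"xyz":[-0.1,-0.1,2.4],"twist":[0,0,0],"jaw":0.8}
    - {"xyz":[-0.1,-0.1,2.4],"twist":[0,0,0],"jaw":0.8}

```text
time_s: 17.28
tool_pos: [0.596, -0.2494, 0.2069]
tool_rot: [180.0, 0.0, 155.4]
force: [-0.6, -0.1, -0.8]
grip_width: 0.0374
grasp_force: 20.0
```

Request:
servo_tool:
  plan:
    - {"xyz":[0,0,0.1],"twist":[0,0,0],"jaw":0.8}
    - {"xyz":[0,0,0.2],"twist":[0,0,0],"jaw":0.8}
    - {"xyz":[0,0,0.25],"twist":[0,0,0],"jaw":0.8}
    - {"xyz":[0,0,0.25],"twist":[0,0,0],"jaw":0.8}
    - {"xyz":[0,0,0.25],"twist":[0,0,0],"jaw":0.55}
    - {"xyz":[0,0,0.25],"twist":[0,0,0],"jaw":0.48}
    - {"xyz":[0,0,0.25],"twist":[0,0,0],"jaw":0.48}
    - {"xyz":[0,0,0.25],"twist":[0,0,0],"jaw":0.48}

```text
time_s: 17.95
tool_pos: [0.5959, -0.2493, 0.2043]
tool_rot: [180.0, 0.0, 155.4]
force: [-0.5, 0.2, 0.9]
grip_width: 0.0448
grasp_force: 0.0
```

Request:
servo_tool:
  plan:
    - {"xyz":[0,0,-1],"twist":[0,0,0],"jaw":0.48}
    - {"xyz":[0,0,-3],"twist":[0,0,0],"jaw":0.48}
    - {"xyz":[0,0,-6],"twist":[0,0,0],"jaw":0.48}
    - {"xyz":[0,3,-10],"twist":[0,0,0],"jaw":0.4}
    - {"xyz":[0,6,-13],"twist":[0,0,0],"jaw":0.4}
    - {"xyz":[1,9,-15],"twist":[0,0,0],"jaw":0.4}
    - {"xyz":[3,12,-16],"twist":[0,0,0],"jaw":0.4}
    - {"xyz":[5,15,-16],"twist":[0,0,0],"jaw":0.4}
    - {"xyz":[7,18,-16],"twist":[0,0,0],"jaw":0.4}
    - {"xyz":[8,20,-16],"twist":[0,0,0],"jaw":0.4}

```text
time_s: 18.78
tool_pos: [0.6057, -0.0298, 0.3656]
tool_rot: [179.8, -0.0, 155.6]
force: [0.5, -0.0, 0.4]
grip_width: 0.0523
grasp_force: 0.0
```

```bash
python3 - <<'E'
from h import *
ims=[]
for n in("top","side"):
    c=env.read_camera(n);u=px(c,(.555,-.32,.02)).round().astype(int)
    x0,y0=np.clip(u-[78,80],0,[484,320])
    ims.append(cv2.resize(c["img"][y0:y0+160,x0:x0+156,::-1],None,fx=2.5,fy=2.5,interpolation=cv2.INTER_CUBIC))
    cv2.imwrite(f"pics/{n}_end.png",c["img"][:,:,::-1])
cv2.imwrite("pics/s7.png",np.hstack(ims))
E
```

```text
(no output)
```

View pics/s7.png

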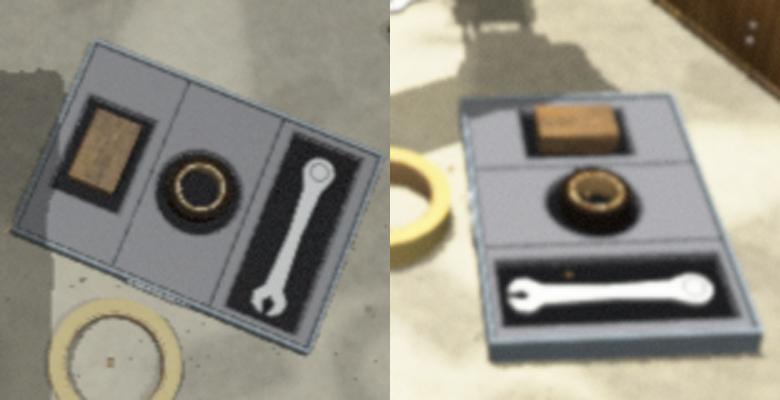

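View pics/side_end.png

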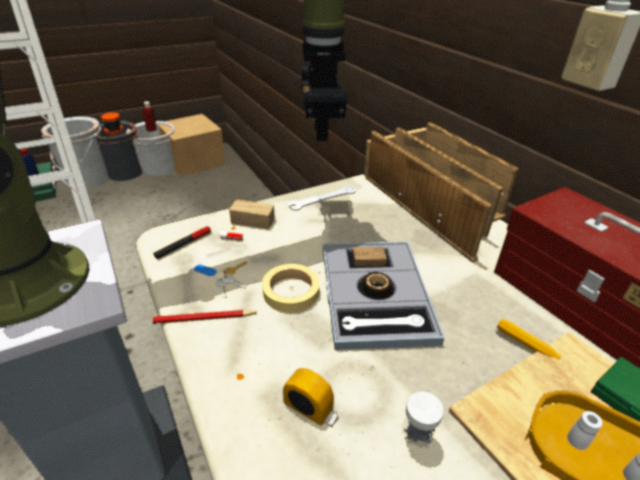

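All three parts lie flat inside their wells: block at (369,256), roll at (377,284) and spanner at (383,321) in the side view. The long spanner, large roll and large block have not moved, and the arm is clear.

Request:
servo_tool:
  plan:
    - {"xyz":[0,0,0],"twist":[0,0,0],"jaw":0.4}
    - {"xyz":[0,0,0],"twist":[0,0,0],"jaw":0.4}
    - {"xyz":[0,0,0],"twist":[0,0,0],"jaw":0.4}

```text
time_s: 19.13
tool_pos: [0.6064, -0.0362, 0.3647]
tool_rot: [-180.0, 0.0, 155.2]
force: [0.6, -0.3, 0.0]
grip_width: 0.0521
grasp_force: 0.0
```

```bash
python3 -c "
from cell import env
print(env.sign_off())"
```

```text
the job is handed in; nothing more can be done
None
```

The short spanner, small roll and small block each lie flat in their own wells, the three large items look unmoved in the final pictures, and the job was handed in at about 19 s; no verdict was returned.

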